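# Slide the thin board off its tray and put it on the stacking post

## Robot

A 6-joint arm with a two-finger parallel gripper is mounted at the origin on the work surface. World frame = base frame: x ahead of the robot, y to its left, z up, the work surface at z = 0. Lengths are in mm, angles in rad, forces in N, time in s.
With the tool pointing down it reaches from about 300 to 750 mm from the base axis. Payload 8.5 kg.
Tool frame: the origin (TCP) lies where the fingers leave the gripper's body, on its centre line; the fingertips stand 64 mm ahead of it and the grasp point (between the pads) lies 45 mm ahead of it; z points along the fingers, y is the line along which they close (so a half turn about z gives the same grasp; the last joint's range is limited). The gripper opens to 88 mm and grips with 3 to 60 N. Pads are 18 mm wide; open, the fingers measure 123 mm over their backs; the gripper's body (75 mm by 187 mm) begins 45 mm behind the grasp point.
Start: joints at [-1.425, 0.381, 1.297, -0, 1.464, -0.215], TCP at [194.156, -514.572, 302.748] pointing down, gripper open.
Joint ranges: [-3.11, 3.11], [-0.89, 2.33], [0.22, 2.48], [-1.42, 4.56], [0.17, 2.85], [-2.88, 2.88]. Speed limits (rad/s): [2.39, 2.39, 3.14, 3.14, 3.14, 3.14].

## Interface

Orientations are given as a rotation vector (axis times angle).
In Python, from workcell import ctrl gives the robot as it stands.
- The arm moves only by the tool move_arm, never from a script. Its arguments are lists of equal length, an entry for each row: "travel": the shift along the tool's x, y, z normalised to -1 to 1, where 1 is 0.75 m, a list of three; "angular": the turn, a rotation vector about the tool's x, y, z normalised to -1 to 1, where 1 is 180 degrees, a list of three; "hand": the closure, from 0 (fully open) to 1 (shut). In form: {"travel": [[x, y, z], ...], "angular": [[rx, ry, rz], ...], "hand": [hand, ...]}. A call has exactly 5 rows; each row shifts and turns the commanded pose from where the row before left it, along the tool's axes as they then stand; what a row does not reach is not made up. A row lasts 1/8 s, in which the tool goes at most 62.5 mm and 10.7 degrees, less where a joint would pass 70% of its speed; a pose out of reach is approached as far as the arm can. A call with a number of a shift or a turn outside -1 to 1 is refused whole. A call with a gripper value outside its range is refused whole. The fingers move at their own pace and stop on an object; "squeeze" is the grip in N (left out, the last holds). Time passes only in rows, so rows that do not move let the fingers close, or fill a call up. It gives the time, the measured TCP pose, the force, the opening and the grip force at its end, in the units of the state.
- ctrl.read_state(): the state, without advancing time (a new reading comes with each control period).
- ctrl.snapshot(name): name is "scene" or "top"; returns a dict with "pixels" (480x640x3 uint8, blue, green, red), "depth" (480x640 float32, mm along the optical axis (not along the pixel's ray), 0 where there is no reading), "intrinsics" (3x3 intrinsics, pixels), "R" (3x3) and "t" (3): a world point X has camera coordinates R X + t. Camera axes: x right, y down, z forward; pixel columns grow to the right and rows downward; lengths in mm; the calibration is good to about 2 mm. A picture is of the moment at which its call begins.
- ctrl.close_job(): hands the job in; it is judged then, once.
The state is a dict: "clock": time; "q": joint angles; "qvel": joint speeds; "joint_efforts": joint torques, N m; "tool_pos": TCP position; "orientation": TCP orientation; "ft_force": force on the tool from outside, world axes, zero at the start; "torque": the same for the moment, N m; "width": opening from 0.0 (shut) to 1.0 (fully open); "grip_force": force on a finger pad.
Only numpy, scipy, OpenCV 4.12 (cv2) and the standard library are available. Lean on these libraries where they do the work, as an engineer would, in place of code of your own. Each camera call takes 0.05 s, during which the arm holds its last target. There are 200 camera calls.

## Task

The thin board of the wooden stacking toy lies flat in its shallow white storage tray, held by a spring clip, where it cannot be gripped. Press on it just firmly enough to drag it along, never hard, and slide it out over the open front of the tray until it sticks out far enough to be gripped by its sides, without letting it fall. Then pick it up and lower it over the post of the stacking toy until it lies flat on the round base, let go only once it is down, and leave everything else on the desk where it is.

Things in the scene. Friction and masses are not known exactly. Their poses are not given: they have to be found in the camera images.
- board_center (a point): Centre of the loose thin brown wooden board, half-way up; also the centre of its square 18 mm hole. Board 110 mm long (x), 56 mm wide (y), 4 mm thick (z up). At the start it lies flat on the tray's deck, x axis along the tray's, its leading (-x) end 7 to 12 mm back from the tray's open front. Good pressing spot: 32 mm behind the centre (+x), the solid part between hole and rear end.
- board: The same board, 25 to 50 g; this origin is the centre of its underside, same axes. Friction on the tray about 0.3, on the fingertips about twice that; the tray's spring clip holds it back with about 4 N. Pressed with some 15 to 21 N it is dragged along; with less the fingertips just slip on it. Over 28 N of press, on the tray or on the toy, breaks it.
- tray: Fixed white block 132 mm long (x), 76 mm wide (y), level deck 40 mm above the desk. Origin at desk height, centre line, 62 mm behind the open front. The -x end, roughly to the robot, has no rim; sides and back have one 8 mm wide, 6 mm above the deck, round a channel 60 mm wide, too tight for fingers. A steel spring clip in the +y rim, 41 mm behind the front, pushes the board against the -y rim.
- tray_edge (a point): Middle of the deck's front edge, on the deck's surface, 40 mm above the desk; tray's axes. Beyond it (-x) is free air down to the desk. A board that sticks out by more than 55 mm tips and falls.
- stacker_seat (a point): Centre of the flat top of the stacking toy's round wooden base, 32 mm above the desk, where the board must lie. The fixed base is 48 mm across and 32 mm high; from its centre rises a wooden post 9 mm across and 32 mm tall (top 64 mm above the desk) with a tapered tip. z up; its yaw is of no matter.
- stacker: The stacking toy (base and post); origin at desk height on the post's axis.
- staple_remover: Bystander: pink plastic staple remover, 50 x 26 x 30 mm, lying; origin at its underside.
- stamp: Bystander: rubber stamp with a red handle, upright, 34 x 26 mm, 67 mm tall; origin at its underside.
- cup_a: Bystander: green plastic cup, 72 mm across, 85 mm tall, upright; origin at its underside.
- cup_b: Bystander: the other green plastic cup, same size.
- glue_stick: Bystander: white glue stick, 26 mm across, 85 mm tall, upright; origin at its underside.
- blackboard_eraser: Bystander: dark wooden board eraser, 45 x 110 x 30 mm; origin at its underside.
Things that resemble listed ones, but are neither listed nor needed, are in the scene too. Of the things shaped like the board, the wooden one is meant.

How it is judged:
By the outcome, as a careful person would: the job done as asked, in the order asked, and still so for the second after the job is handed in, with the robot touching nothing.
It also fails if it takes over 72 s, if anything falls off the work surface, if the arm or the gripper's body presses on something with over 40 N, if the wrist force passes 120 N, or if a joint passes its speed limit or range.

## Working session

There is one attempt and no reset: what is moved stays moved. The work goes in short steps, Python scripts to look and compute and a tool call to move; the robot and the scene stay as the last step left them, time stands still between calls to the robot, and variables do not carry over. Pictures are saved under pics/ and viewed, at most 10 in all, crops included, and the job is handed in when it is done.

Besides the shell and the picture viewer there is one more tool, called after "Call:" as a command line: name --argument value ..., lists and objects as JSON in quotes. move_arm: Moves the arm, as the interface text tells. Its arguments: {"type":"object","properties":{"travel":{"type":"array"},"angular":{"type":"array"},"hand":{"type":"array"},"squeeze":{"type":"number"}},"required":["travel","angular","hand"]}

```bash
mkdir -p pics; ls
python3 - <<'E'
from workcell import ctrl
import cv2,numpy as np,pickle
d={}
for n in ("scene","top"):
    s=ctrl.snapshot(n); d[n]=s; cv2.imwrite(f"pics/{n}0.png",s["pixels"])
    R=np.array(s["R"]);t=np.array(s["t"]);print(n,s["intrinsics"],(-R.T@t).round(1),R[2].round(3),(s["depth"]>0).mean())
pickle.dump(d,open("s0.pkl","wb"))
print(ctrl.read_state())
E
```

```text
pics
scene [[592.09658064   0.         317.59786003]
 [  0.         592.09658064 238.4406213 ]
 [  0.           0.           1.        ]] [1473.   501.5  686.7] [-0.734 -0.424 -0.53 ] 0.9623014322916666
top [[562.35853382   0.         320.20228329]
 [  0.         562.35853382 235.62074522]
 [  0.           0.           1.        ]] [ 371.8   14.3 1174.6] [ 0.202 -0.029 -0.979] 0.9960091145833333
{'clock': 0.1, 'q': array([-1.42528093e+00,  3.81149426e-01,  1.29815044e+00, -1.84395703e-06,
        1.46360107e+00, -2.15311993e-01]), 'qvel': array([-0.00175029, -0.00159102, -0.00304583, -0.00093301, -0.00098244,
        0.00028989]), 'joint_efforts': array([ 2.23821153e-03, -4.38651216e+01, -2.24909931e+01,  7.13977357e-02,
        3.42656113e-02, -8.80212178e-05]), 'tool_pos': array([ 194.14359286, -514.41968133,  302.19993275]), 'orientation': array([-3.08931680e+00, -5.63482297e-01, -6.87962051e-05]), 'ft_force': array([0.52309535, 0.07422268, 0.98282075]), 'torque': array([-0.02190274, -0.00324996, -0.04368384]), 'grip_force': 0.0, 'width': 0.9988473366886932}
```

View pics/top0.png

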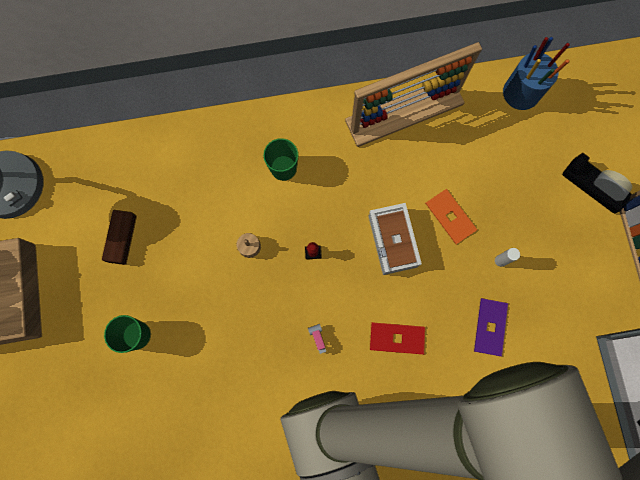

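View pics/scene0.png

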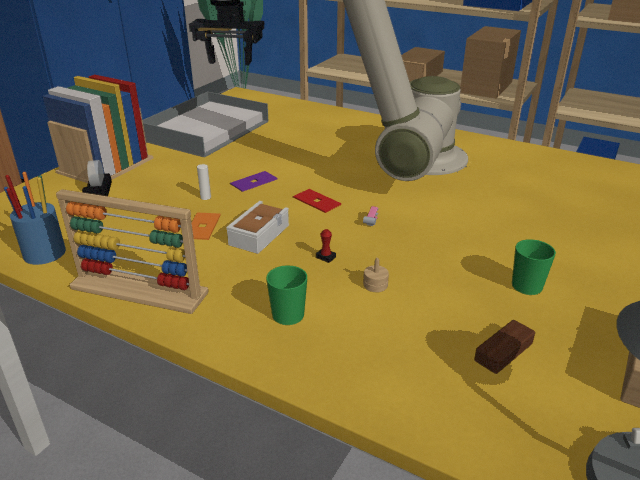

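The top view shows the tray at about (396,239) with the wooden board and the stacker at (249,244). The stamp is at (313,250) and the staple remover at (319,337). The scene view shows the tray at (258,226) and the post at (377,265). I'll zoom in on the tray and compute poses.

```bash
cat > h.py <<'E'
import numpy as np,cv2
def ray(s,uv,z):
    K,R,t=map(np.array,(s["intrinsics"],s["R"],s["t"])); c=-R.T@t
    d=R.T@np.linalg.inv(K)@np.array([uv[0],uv[1],1.]); return c+d*(z-c[2])/d[2]
def proj(s,X):
    K,R,t=map(np.array,(s["intrinsics"],s["R"],s["t"])); p=K@(R@np.array(X,float)+t); return p[:2]/p[2]
def tri(pairs):
    A=np.zeros((3,3));b=np.zeros(3)
    for s,uv in pairs:
        K,R,t=map(np.array,(s["intrinsics"],s["R"],s["t"])); c=-R.T@t
        d=R.T@np.linalg.inv(K)@np.array([uv[0],uv[1],1.]);d/=np.linalg.norm(d);P=np.eye(3)-np.outer(d,d);A+=P;b+=P@c
    return np.linalg.solve(A,b)
def cloud(s):
    K,R,t=map(np.array,(s["intrinsics"],s["R"],s["t"]));v,u=np.mgrid[:480,:640];z=s["depth"]
    P=np.stack([(u-K[0,2])*z/K[0,0],(v-K[1,2])*z/K[1,1],z],-1); return (P-t)@R
def crop(s,x0,y0,x1,y1,f):
    return cv2.resize(s["pixels"][y0:y1,x0:x1],None,fx=f,fy=f,interpolation=cv2.INTER_CUBIC)
E
python3 - <<'E'
from h import *;import pickle
d=pickle.load(open("s0.pkl","rb"));t,s=d["top"],d["scene"]
a=crop(t,355,190,435,290,5);b=crop(s,215,190,300,260,4);c=crop(t,225,220,275,270,4);e=crop(s,350,250,400,300,4)
im=np.zeros((580,800,3),np.uint8);im[:500,:400]=a;im[:280,420:760]=b;im[300:500,420:620]=c;im[300:500,600:800]=e
cv2.imwrite("pics/z0.png",im)
for n,q in d.items():
    C=cloud(q);hsv=cv2.cvtColor(q["pixels"],cv2.COLOR_BGR2HSV)
    roi=(slice(190,290),slice(355,435)) if n=="top" else (slice(190,260),slice(215,300))
    H=hsv[roi];Z=C[roi];m=((H[...,0]<20)&(H[...,1]>90)&(H[...,2]<170)&(H[...,2]>40)).astype(np.uint8)
    cs,_=cv2.findContours(m,cv2.RETR_EXTERNAL,cv2.CHAIN_APPROX_NONE);k=max(cs,key=cv2.contourArea)
    off=np.array([roi[1].start,roi[0].start])
    p=cv2.boxPoints(cv2.minAreaRect(k))+off;P=[ray(q,x,44).round(1)[:2] for x in p]
    print(n,cv2.contourArea(k),p.round(1).tolist(),P,np.mean(P,0),'depth z',np.median(Z[m>0],0).round(1))
    # top of things
    roi=(slice(228,262),slice(235,262)) if n=="top" else (slice(255,295),slice(358,392))
    Z=C[roi].reshape(-1,3)
    for lo,hi in((25,38),(50,75)):
        w=Z[(Z[:,2]>lo)&(Z[:,2]<hi)];print(lo,len(w),w.mean(0).round(1),w.min(0).round(1),w.max(0).round(1))
E
```

```text
scene 614.0 [[233.4, 225.3], [270.0, 195.5], [281.9, 210.1], [245.3, 239.9]] [array([ 625.9, -194.3]), array([ 474.9, -202.2]), array([ 519.3, -140.7]), array([ 660.9, -138.1])] [ 570.25  -168.825] depth z [ 571.2 -171.1   44.3]
25 316 [620.3 137.2  31.7] [591.2 112.   25.3] [640.7 158.3  37.3]
50 31 [616.8 135.   57.3] [612.3 130.5  50.1] [621.2 138.7  64.8]
top 1356.5 [[376.5, 216.1], [402.9, 209.5], [415.8, 261.3], [389.5, 267.9]] [array([ 625. , -141.4]), array([ 629.3, -197.8]), array([ 518.5, -201.9]), array([ 514.4, -146.5])] [ 571.8 -171.9] depth z [ 570.9 -171.7   45.1]
25 388 [614.9 130.3  33.1] [592.3 107.   25.6] [639.7 154.3  37.8]
50 19 [614.4 130.5  60. ] [611.8 126.5  50.3] [617.4 134.9  66.6]
```

View pics/z0.png

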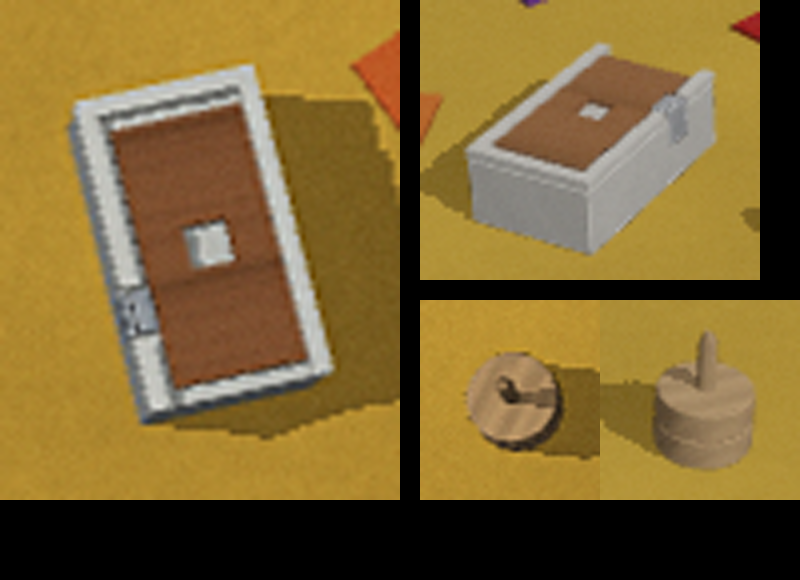

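The zoom shows the open front at the bottom of the top view, towards the robot. The hole is at about (397.4,238.6) in top and (258.5,218) in scene, and the spring clip is on the left rim. Next I'll get refined numbers.

Run:
```python
from h import *;import pickle
d=pickle.load(open("s0.pkl","rb"));t,s=d["top"],d["scene"]
def hole(q,r):
    x0,y0,x1,y1=r;g=cv2.cvtColor(q["pixels"],cv2.COLOR_BGR2HSV)[y0:y1,x0:x1]
    m=(g[...,1]<90).astype(np.uint8);v,u=np.nonzero(m);return np.array([u.mean()+x0,v.mean()+y0]),m.sum()
a,na=hole(t,(387,230,407,248));b,nb=hole(s,(250,211,268,225));print(a,na,b,nb,'tri',tri([(t,a),(s,b)]).round(1),ray(t,a,42).round(1),ray(s,b,42).round(1))
# tray white mask + outer corners in top
C=cloud(t);sub=C[195:285,360:430].reshape(-1,3);hs=cv2.cvtColor(t["pixels"],cv2.COLOR_BGR2HSV)[195:285,360:430].reshape(-1,3)
w=sub[(sub[:,2]>43)&(sub[:,2]<50)&(hs[:,1]<70)&(hs[:,2]>120)]
r=cv2.minAreaRect(w[:,:2].astype(np.float32));print('rim',r,cv2.boxPoints(r).round(1).tolist(),np.median(w[:,2]))
bd=sub[(hs[:,0]<20)&(hs[:,1]>90)&(hs[:,2]<170)&(hs[:,2]>40)&(sub[:,2]>40)]
r=cv2.minAreaRect(bd[:,:2].astype(np.float32));print('board',r,cv2.boxPoints(r).round(1).tolist())
# desk
print('desk z top',np.median(C[290:320,250:300,2]), 'scene',np.median(cloud(s)[180:200,120:180,2]))
# stacker base top circle
for q,n in((t,'top'),(s,'sc')):
    Z=cloud(q);roi=(slice(228,262),slice(233,264)) if n=="top" else (slice(255,300),slice(355,395))
    w=Z[roi].reshape(-1,3);w=w[(w[:,2]>29)&(w[:,2]<35)][:,:2].astype(np.float32);print(n,cv2.minEnclosingCircle(w))
# post tip pixels: highest depth
for q,n in((t,'top'),(s,'sc')):
    Z=cloud(q);roi=(slice(228,262),slice(233,264)) if n=="top" else (slice(250,300),slice(355,395))
    v,u=np.nonzero(Z[roi][...,2]>56);p=np.array([u.mean()+roi[1].start,v.mean()+roi[0].start]);print(n,p,len(u),ray(q,p,60).round(1))
# others: blobs above desk
m=((C[...,2]>15)&(C[...,2]<120)&(C[...,0]<900)&(C[...,0]>250)).astype(np.uint8)
k,l,st,ce=cv2.connectedComponentsWithStats(m)
for i in range(1,k):
    if st[i,4]>60: w=C[l==i];print(ce[i].round(),w.min(0).round(),w.max(0).round())
```

```text
[396.22972973 238.47297297] 74 [259.53571429 218.46428571] 28 tri [ 570.6 -169.6   40.8] [ 572.1 -172.4   42. ] [ 571.7 -164.8   42. ]
rim ((575.2391967773438, -169.8169708251953), (132.25794982910156, 76.62793731689453), 3.157461166381836) [[507.1000061035156, -135.1999969482422], [511.29998779296875, -211.6999969482422], [643.4000244140625, -204.39999389648438], [639.2000122070312, -127.9000015258789]] 46.85676745965233
board ((483.1585693359375, -116.28768920898438), (104.93904113769531, 326.9311828613281), 58.2557258605957) [[316.5, -74.9000015258789], [594.5999755859375, -246.89999389648438], [649.7999877929688, -157.6999969482422], [371.79998779296875, 14.300000190734863]]
desk z top 1.1430978431808652 scene 0.6022940261820866
top ((615.768798828125, 131.02493286132812), 24.08994483947754)
sc ((614.5780639648438, 135.9738006591797), 26.246517181396484)
top [246.35 241.75] 20 [614.5 130.1  60. ]
sc [376.4137931  264.31034483] 29 [629.  140.6  60. ]
[530.  81.] [ 816. -565.   15.] [ 899. -478.  120.]
[408. 106.] [ 797. -384.   15.] [ 899. -123.  120.]
[281. 156.] [740.  -3.  15.] [812.  67.  91.]
[608. 190.] [ 455. -681.   15.] [ 683. -560.   90.]
[ 17. 183.] [769. 554.  15.] [900. 641.  58.]
[395. 238.] [ 508. -212.   15.] [ 643. -129.   55.]
[118. 236.] [623. 358.  15.] [737. 433.  39.]
[248. 244.] [592. 107.  15.] [640. 154.  67.]
[ 18. 291.] [501. 574.  15.] [701. 652.  79.]
[312. 249.] [567. -16.  15.] [592.  18.  71.]
[508. 256.] [ 482. -397.   16.] [ 508. -371.   91.]
[124. 334.] [437. 351.  15.] [509. 423.  92.]
[318. 337.] [372.   9.  17.] [430.  37.  36.]
[620. 333.] [ 305. -615.   15.] [ 310. -538.   65.]
[625. 349.] [ 250. -613.   15.] [ 298. -553.   39.]
```

Call:
move_arm --travel '[[0,0,0],[0,0,0],[0.0568,-0.0431,0.012],[0.0568,-0.0431,0.012],[0.0568,-0.0431,0.012]]' --angular '[[0,0,0.0494],[0,0,0.0494],[0,0,0],[0,0,0],[0,0,0]]' --hand '[1,1,1,1,1]' --squeeze 10

```text
clock: 0.72
tool_pos: [317.9, -410.1, 275.2]
orientation: [-3.14, -0.078, 0.0]
ft_force: [0.1, -0.8, 1.1]
width: 0.456
grip_force: 0.0
```

Call:
move_arm --travel '[[0.0568,-0.0431,0.012],[0.0568,-0.0431,0.012],[0.0568,-0.0431,0.012],[0.0568,-0.0431,0.012],[0.0568,-0.0431,0.012]]' --angular '[[0,0,0],[0,0,0],[0,0,0],[0,0,0],[0,0,0]]' --hand '[1,1,1,1,1]'

```text
clock: 1.35
tool_pos: [522.6, -237.8, 230.2]
orientation: [-3.14, -0.079, 0.001]
ft_force: [1.2, -1.1, 0.1]
width: 0.007
grip_force: 0.0
```

Call:
move_arm --travel '[[0.0568,-0.0431,0.012],[0.0568,-0.0431,0.012],[0,0,0],[0,0,0],[0,0,0]]' --angular '[[0,0,0],[0,0,0],[0,0,0],[0,0,0],[0,0,0]]' --hand '[1,1,1,1,1]'

```text
clock: 1.98
tool_pos: [602.6, -171.3, 213.1]
orientation: [3.14, 0.077, 0.0]
ft_force: [-0.6, 0.6, -0.8]
width: 0.003
grip_force: 0.0
```

Call:
move_arm --travel '[[0.0013,-0.0013,0.0267],[0,0,0.0267],[0,0,0.0267],[0,0,0.0267],[0,0,0.02]]' --angular '[[0,0,0],[0,0,0],[0,0,0],[0,0,0],[0,0,0]]' --hand '[1,1,1,1,1]'

```text
clock: 2.6
tool_pos: [603.7, -170.1, 117.2]
orientation: [-3.141, -0.077, 0.0]
ft_force: [0.3, 1.1, -1.2]
width: 0.007
grip_force: 0.0
```

Run:
```python
from workcell import ctrl
from h import *
s=ctrl.snapshot("scene");cv2.imwrite("pics/a1.png",crop(s,190,130,320,260,4));st=ctrl.read_state();print(st["tool_pos"],st["ft_force"])
```

```text
[ 603.2240991  -169.73104274  115.37991348] [-1.12756929 -0.46680186 -1.28306762]
```

View pics/a1.png

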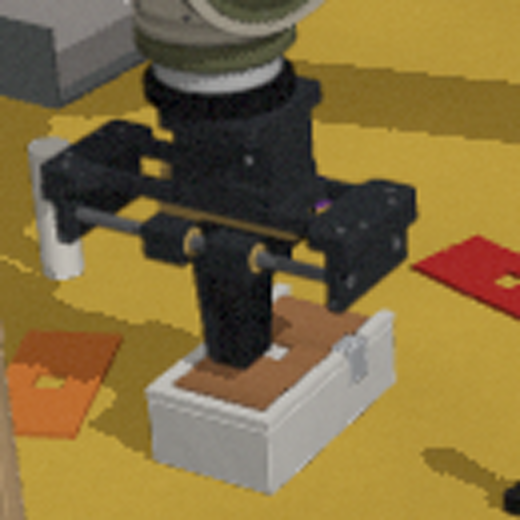

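The closed fingertips at (235,360) in the crop stand over the solid part behind the hole and clear of the rims. I'll lower them gently.

Call:
move_arm --travel '[[0,0,0.003],[0,0,0.003],[0,0,0.001],[0,0,0],[0,0,0]]' --angular '[[0,0,0],[0,0,0],[0,0,0],[0,0,0],[0,0,0]]' --hand '[1,1,1,1,1]'

```text
clock: 3.28
tool_pos: [604.3, -169.2, 112.6]
orientation: [3.14, 0.079, 0.0]
ft_force: [-0.0, -0.1, 0.5]
width: 0.004
grip_force: 0.0
```

Call:
move_arm --travel '[[0,0,0.001],[0,0,0.001],[0,0,0.001],[0,0,0],[0,0,0]]' --angular '[[0,0,0],[0,0,0],[0,0,0],[0,0,0],[0,0,0]]' --hand '[1,1,1,1,1]'

```text
clock: 3.9
tool_pos: [604.2, -169.3, 110.2]
orientation: [3.141, 0.079, -0.0]
ft_force: [0.3, 0.8, -1.1]
width: 0.005
grip_force: 0.0
```

Call:
move_arm --travel '[[0,0,0.0007],[0,0,0.0007],[0,0,0],[0,0,0],[0,0,0]]' --angular '[[0,0,0],[0,0,0],[0,0,0],[0,0,0],[0,0,0]]' --hand '[1,1,1,1,1]'

```text
clock: 4.53
tool_pos: [604.3, -169.3, 109.1]
orientation: [3.141, 0.079, 0.0]
ft_force: [0.3, 0.5, -0.5]
width: 0.004
grip_force: 0.0
```

Call:
move_arm --travel '[[0,0,0.0007],[0,0,0],[0,0,0.0004],[0,0,0],[0,0,0]]' --angular '[[0,0,0],[0,0,0],[0,0,0],[0,0,0],[0,0,0]]' --hand '[1,1,1,1,1]'

```text
clock: 5.15
tool_pos: [604.3, -169.2, 108.5]
orientation: [3.141, 0.079, 0.0]
ft_force: [-1.8, 0.3, 3.9]
width: 0.009
grip_force: 1.6
```

Call:
move_arm --travel '[[0,0,0.0004],[0,0,0],[0,0,0],[0,0,0],[0,0,0]]' --angular '[[0,0,0],[0,0,0],[0,0,0],[0,0,0],[0,0,0]]' --hand '[1,1,1,1,1]'

```text
clock: 5.78
tool_pos: [604.3, -169.2, 108.5]
orientation: [3.14, 0.079, 0.0]
ft_force: [-2.4, -0.3, 5.3]
width: 0.005
grip_force: 2.9
```

Call:
move_arm --travel '[[0,0,0.0007],[0,0,0.0005],[0,0,0],[0,0,0],[0,0,0]]' --angular '[[0,0,0],[0,0,0],[0,0,0],[0,0,0],[0,0,0]]' --hand '[1,1,1,1,1]'

```text
clock: 6.4
tool_pos: [604.2, -169.2, 108.5]
orientation: [3.14, 0.079, 0.001]
ft_force: [-4.9, 0.6, 12.5]
width: 0.005
grip_force: 6.2
```

Call:
move_arm --travel '[[0,0,0.0008],[0,0,0],[-0.0027,0,0],[-0.0027,0,0],[-0.0027,0,0]]' --angular '[[0,0,0],[0,0,0],[0,0,0],[0,0,0],[0,0,0]]' --hand '[1,1,1,1,1]'

```text
clock: 7.02
tool_pos: [600.1, -170.0, 108.5]
orientation: [3.138, 0.079, 0.011]
ft_force: [5.2, 0.6, 9.1]
width: 0.003
grip_force: 4.8
```

Call:
move_arm --travel '[[0,0,0.0006],[0,0,0.0006],[0,0,0],[0,0,0],[0,0,0]]' --angular '[[0,0,0],[0,0,0],[0,0,0],[0,0,0],[0,0,0]]' --hand '[1,1,1,1,1]'

```text
clock: 7.65
tool_pos: [599.9, -170.0, 108.4]
orientation: [3.138, 0.079, 0.011]
ft_force: [1.9, 1.7, 16.8]
width: 0.01
grip_force: 8.5
```

Call:
move_arm --travel '[[-0.002,0,0.0003],[-0.002,0,0],[-0.002,0,0],[-0.002,0,0],[-0.002,0,0]]' --angular '[[0,0,0],[0,0,0],[0,0,0],[0,0,0],[0,0,0]]' --hand '[1,1,1,1,1]'

```text
clock: 8.28
tool_pos: [593.6, -170.7, 108.4]
orientation: [3.137, 0.079, 0.017]
ft_force: [8.0, 1.4, 14.8]
width: 0.002
grip_force: 7.2
```

Call:
move_arm --travel '[[-0.001,0,0.0005],[-0.002,0,0],[-0.002,0,0],[-0.002,0,0],[-0.002,0,0]]' --angular '[[0,0,0],[0,0,0],[0,0,0],[0,0,0],[0,0,0]]' --hand '[1,1,1,1,1]'

```text
clock: 8.9
tool_pos: [587.3, -171.2, 108.4]
orientation: [3.136, 0.079, 0.019]
ft_force: [7.0, 1.1, 15.7]
width: -0.001
grip_force: 8.0
```

```bash
cat > brd.py <<'E'
from workcell import ctrl
from h import *
def look(name=None):
    s=ctrl.snapshot("top");st=ctrl.read_state()
    if name: cv2.imwrite("pics/"+name,crop(s,340,190,460,310,5))
    print(st["clock"],st["tool_pos"].round(1),st["ft_force"].round(1))
    H=cv2.cvtColor(s["pixels"],cv2.COLOR_BGR2HSV);C=cloud(s)
    m=((H[...,0]<20)&(H[...,1]>90)&(H[...,2]<170)&(H[...,2]>40)&(abs(C[...,2]-45)<9)&(abs(C[...,0]-560)<110)&(abs(C[...,1]+172)<45))
    w=C[m];a=.05;u=(w[:,:2]-[509.3,-173.4])@[np.cos(a),np.sin(a)];print("board extent rel. edge",np.percentile(u,[.3,1,99,99.7]).round(1),m.sum())
    return s
E
python3 -c "
from brd import *;look('b1.png')"
```

```text
8.95 [ 587.2 -171.2  108.4] [ 8.3  0.7 15.5]Traceback (most recent call last):
  File "<string>", line 2, in <module>
    from brd import *;look('b1.png')
                      ~~~~^^^^^^^^^^
  File "brd.py", line 9, in look
    w=C[m];a=.05;u=(w[:,:2]-[509.3,-173.4])@[np.cos(a),np.sin(a)];print("board extent rel. edge",np.percentile(u,[.3,1,99,99.7]).round(1),m.sum())
                                                                                                 ~~~~~~~~~~~~~^^^^^^^^^^^^^^^^^^
    return _quantile_unchecked(
        a, q, axis, out, overwrite_input, method, keepdims, weights)
    return _ureduce(a,
                    func=_quantile_ureduce_func,
    ...<5 lines>...
                    overwrite_input=overwrite_input,
                    method=method)
    r = func(a, **kwargs)
    result = _quantile(arr,
                       quantiles=q,
    ...<2 lines>...
                       out=out,
                       weights=wgt)
    slices_having_nans = np.isnan(arr[-1, ...])
                                  ~~~^^^^^^^^^
IndexError: index -1 is out of bounds for axis 0 with size 0
```

View pics/b1.png

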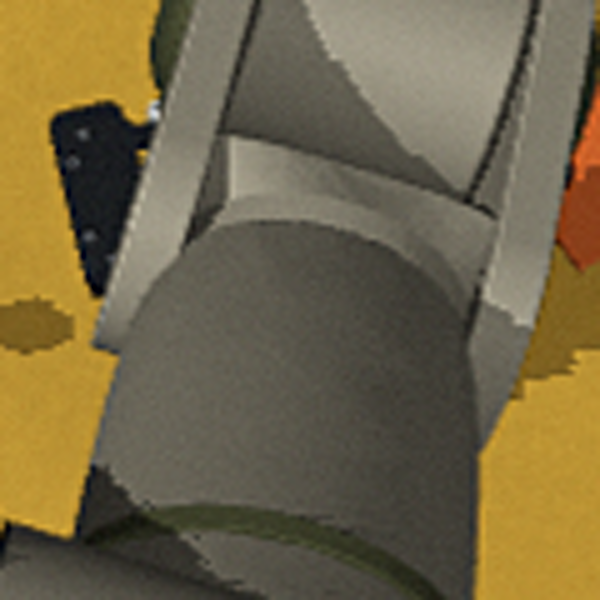

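The arm hides the tray from the top camera, so I'll use the scene camera.

```bash
sed -i 's/snapshot("top")/snapshot("scene")/; s/crop(s,340,190,460,310,5)/crop(s,205,160,325,260,5)/' brd.py
python3 -c "
from brd import *;look('b2.png')"
```

```text
9.0 [ 587.1 -171.2  108.4] [ 7.6  1.4 16.8]
board extent rel. edge [  8.    8.7 118.3 118.9] 472
```

View pics/b2.png

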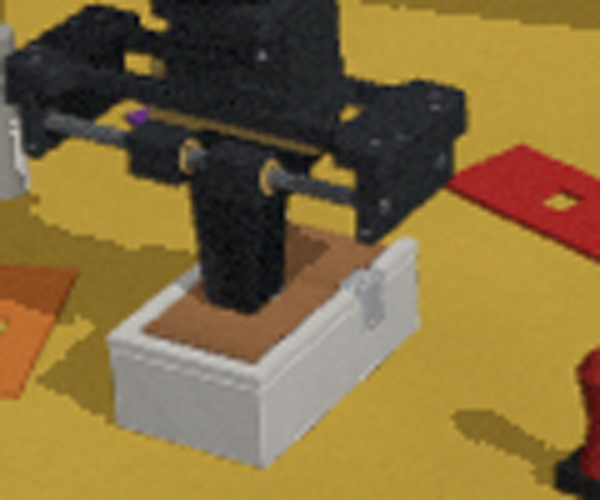

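The board has not moved. Only the fingertips slipped, about 16 mm towards the hole. I'll lift, go back to about 36 mm behind the centre, and press more firmly with the drag pre-loaded.

Call:
move_arm --travel '[[0,0,-0.006],[0,0,-0.001],[0.014,0,0],[0.014,0,0],[0,0,0.004]]' --angular '[[0,0,0],[0,0,0],[0,0,0],[0,0,0],[0,0,0]]' --hand '[1,1,1,1,1]'

```text
clock: 9.62
tool_pos: [606.5, -169.2, 108.4]
orientation: [3.14, 0.08, 0.005]
ft_force: [-2.3, 4.1, 23.7]
width: 0.003
grip_force: 11.6
```

Call:
move_arm --travel '[[0,0,0.001],[0,0,0.0007],[0,0,0],[0,0,0],[0,0,0]]' --angular '[[0,0,0],[0,0,0],[0,0,0],[0,0,0],[0,0,0]]' --hand '[1,1,1,1,1]'

```text
clock: 10.25
tool_pos: [606.3, -169.1, 108.4]
orientation: [3.139, 0.08, 0.008]
ft_force: [0.4, 3.4, 16.3]
width: 0.005
grip_force: 8.4
```

Call:
move_arm --travel '[[-0.001,0,0],[-0.001,0,0],[-0.001,0,0],[0,0,0],[0,0,0]]' --angular '[[0,0,0],[0,0,0],[0,0,0],[0,0,0],[0,0,0]]' --hand '[1,1,1,1,1]'

```text
clock: 10.88
tool_pos: [605.1, -169.5, 108.4]
orientation: [3.138, 0.079, 0.013]
ft_force: [6.4, 2.7, 13.0]
width: 0.007
grip_force: 6.5
```

Call:
move_arm --travel '[[0,0,0.0005],[0,0,0.0005],[-0.001,0,0],[-0.001,0,0],[-0.001,0,0]]' --angular '[[0,0,0],[0,0,0],[0,0,0],[0,0,0],[0,0,0]]' --hand '[1,1,1,1,1]'

```text
clock: 11.5
tool_pos: [603.6, -169.8, 108.4]
orientation: [3.137, 0.079, 0.017]
ft_force: [7.8, 2.6, 16.0]
width: 0.006
grip_force: 7.8
```

Call:
move_arm --travel '[[0,0,0.0004],[0,0,0.0004],[-0.001,0,0],[-0.001,0,0],[-0.001,0,0]]' --angular '[[0,0,0],[0,0,0],[0,0,0],[0,0,0],[0,0,0]]' --hand '[1,1,1,1,1]'

```text
clock: 12.12
tool_pos: [601.9, -170.1, 108.4]
orientation: [3.136, 0.079, 0.02]
ft_force: [9.7, 2.8, 18.1]
width: 0.003
grip_force: 9.0
```

```bash
python3 -c "
from brd import *;look()"
```

```text
12.175 [ 601.9 -170.1  108.4] [ 9.2  2.4 18.7]
board extent rel. edge [  5.9   7.5 118.2 120.2] 427
```

Call:
move_arm --travel '[[-0.0015,0,0.0002],[-0.0015,0,0],[-0.0015,0,0],[-0.0015,0,0],[-0.0015,0,0]]' --angular '[[0,0,0],[0,0,0],[0,0,0],[0,0,0],[0,0,0]]' --hand '[1,1,1,1,1]'

```text
clock: 12.8
tool_pos: [596.5, -170.4, 108.4]
orientation: [3.136, 0.079, 0.021]
ft_force: [10.4, 4.4, 19.1]
width: 0.005
grip_force: 9.4
```

```bash
python3 -c "
from brd import *;look()"
```

```text
12.85 [ 596.4 -170.4  108.4] [10.   4.1 18.7]
board extent rel. edge [ -0.2   2.4 113.4 114.5] 437
```

Call:
move_arm --travel '[[-0.0025,0,0],[-0.0025,0,0],[-0.0025,0,0],[-0.0025,0,0],[-0.0025,0,0]]' --angular '[[0,0,0],[0,0,0],[0,0,0],[0,0,0],[0,0,0]]' --hand '[1,1,1,1,1]'

```text
clock: 13.48
tool_pos: [587.1, -171.3, 108.4]
orientation: [3.135, 0.079, 0.021]
ft_force: [9.9, 1.2, 19.1]
width: 0.005
grip_force: 9.5
```

```bash
python3 -c "
from brd import *;look()"
```

```text
13.525 [ 587.  -171.3  108.4] [ 9.7  2.  19.4]
board extent rel. edge [  1.2   2.7 113.1 113.6] 463
```

```bash
python3 -c "
from brd import *;look('b3.png')"
```

```text
13.575 [ 587.  -171.3  108.4] [10.   1.3 20.5]
board extent rel. edge [  1.7   2.8 112.8 113.7] 465
```

View pics/b3.png

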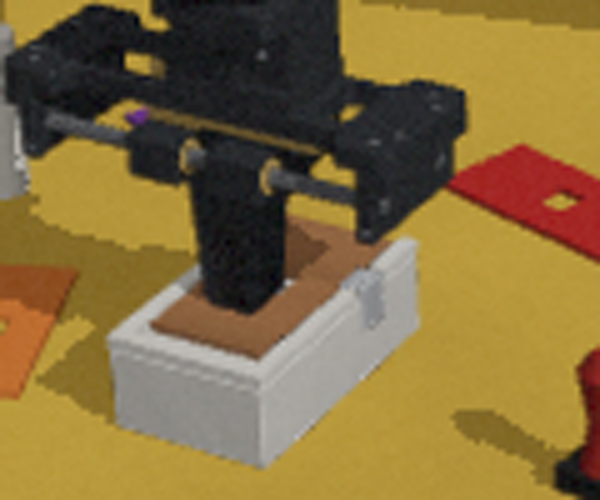

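The board has moved about 5 mm out and then slipped under the fingers. I'll reposition behind the hole again and press about 22 N while dragging slowly.

Call:
move_arm --travel '[[0,0,-0.006],[0,0,-0.001],[0.013,0,0],[0.013,0,0],[0,0,0.001]]' --angular '[[0,0,0],[0,0,0],[0,0,0],[0,0,0],[0,0,0]]' --hand '[1,1,1,1,1]'

```text
clock: 14.2
tool_pos: [603.4, -169.2, 108.5]
orientation: [3.141, 0.08, 0.0]
ft_force: [0.1, 0.2, -0.4]
width: 0.004
grip_force: 0.0
```

Call:
move_arm --travel '[[0,0,0.001],[0,0,0.001],[0,0,0.001],[0,0,0],[0,0,0]]' --angular '[[0,0,0],[0,0,0],[0,0,0],[0,0,0],[0,0,0]]' --hand '[1,1,1,1,1]'

```text
clock: 14.82
tool_pos: [603.1, -169.2, 108.4]
orientation: [3.14, 0.079, 0.004]
ft_force: [-0.6, 2.3, 11.8]
width: 0.006
grip_force: 6.0
```

Call:
move_arm --travel '[[-0.001,0,0.0006],[-0.001,0,0.0006],[-0.0005,0,0.0006],[0,0,0],[0,0,0]]' --angular '[[0,0,0],[0,0,0],[0,0,0],[0,0,0],[0,0,0]]' --hand '[1,1,1,1,1]'

```text
clock: 15.45
tool_pos: [602.7, -169.2, 108.4]
orientation: [3.139, 0.079, 0.012]
ft_force: [4.1, 5.3, 16.5]
width: 0.007
grip_force: 8.5
```

Call:
move_arm --travel '[[-0.001,-0.0007,0.0005],[-0.001,-0.0007,0.0005],[-0.001,0,0.0003],[-0.0005,0,0],[0,0,0]]' --angular '[[0,0,0],[0,0,0],[0,0,0],[0,0,0],[0,0,0]]' --hand '[1,1,1,1,1]'

```text
clock: 16.08
tool_pos: [601.4, -169.2, 108.4]
orientation: [3.136, 0.079, 0.02]
ft_force: [10.3, 2.2, 18.1]
width: 0.007
grip_force: 9.1
```

Call:
move_arm --travel '[[-0.001,-0.0004,0.0004],[-0.0015,0,0.0003],[-0.0015,0,0],[-0.0015,0,0],[-0.0015,0,0]]' --angular '[[0,0,0],[0,0,0],[0,0,0],[0,0,0],[0,0,0]]' --hand '[1,1,1,1,1]'

```text
clock: 16.7
tool_pos: [596.6, -169.4, 108.4]
orientation: [3.135, 0.079, 0.022]
ft_force: [11.4, 2.1, 20.5]
width: 0.0
grip_force: 10.3
```

```bash
python3 -c "
from brd import *;look()"
```

```text
16.75 [ 596.5 -169.4  108.4] [11.1  2.3 21.8]
board extent rel. edge [ -5.5  -1.8 108.1 109.4] 413
```

Call:
move_arm --travel '[[-0.002,0,0],[-0.002,0,0],[-0.002,0,0],[-0.002,0,0],[-0.002,0,0]]' --angular '[[0,0,0],[0,0,0],[0,0,0],[0,0,0],[0,0,0]]' --hand '[1,1,1,1,1]'

```text
clock: 17.38
tool_pos: [589.2, -169.7, 108.4]
orientation: [3.135, 0.079, 0.023]
ft_force: [11.0, 3.0, 21.2]
width: 0.006
grip_force: 10.5
```

```bash
python3 -c "
from brd import *;look()"
```

```text
17.425 [ 589.1 -169.7  108.4] [11.6  3.5 21. ]
board extent rel. edge [-11.5  -9.6 101.  101.4] 408
```

Call:
move_arm --travel '[[-0.0025,0,0],[-0.003,0,0],[-0.003,0,0],[-0.003,0,0],[-0.003,0,0]]' --angular '[[0,0,0],[0,0,0],[0,0,0],[0,0,0],[0,0,0]]' --hand '[1,1,1,1,1]'

```text
clock: 18.05
tool_pos: [578.4, -170.3, 108.4]
orientation: [3.135, 0.078, 0.023]
ft_force: [11.8, 3.0, 22.7]
width: 0.005
grip_force: 10.9
```

```bash
python3 -c "
from brd import *;look()"
```

```text
18.1 [ 578.2 -170.3  108.4] [11.   3.2 21.8]
board extent rel. edge [-22.7 -22.   90.6  91.1] 407
```

Call:
move_arm --travel '[[-0.003,0,-0.0001],[-0.003,0,0],[-0.003,0,0],[-0.003,0,0],[-0.003,0,0]]' --angular '[[0,0,0],[0,0,0],[0,0,0],[0,0,0],[0,0,0]]' --hand '[1,1,1,1,1]'

```text
clock: 18.73
tool_pos: [567.2, -170.8, 108.4]
orientation: [3.135, 0.078, 0.023]
ft_force: [12.4, 3.6, 23.0]
width: 0.006
grip_force: 11.1
```

```bash
python3 -c "
from brd import *;look()"
```

```text
18.775 [ 567.  -170.9  108.4] [11.2  3.9 21.9]
board extent rel. edge [-33.2 -31.8  78.5  79.3] 404
```

Call:
move_arm --travel '[[-0.003,0,-0.0002],[-0.003,0,0],[-0.003,0,0],[-0.003,0,0],[0,0,0]]' --angular '[[0,0,0],[0,0,0],[0,0,0],[0,0,0],[0,0,0]]' --hand '[1,1,1,1,1]'

```text
clock: 19.4
tool_pos: [558.0, -171.3, 108.4]
orientation: [3.135, 0.078, 0.021]
ft_force: [11.2, 4.2, 22.9]
width: 0.005
grip_force: 11.3
```

```bash
python3 -c "
from brd import *;look()"
```

```text
19.45 [ 558.  -171.3  108.4] [10.3  4.  23.6]
board extent rel. edge [-46.1 -42.5  69.4  70.6] 396
```

Sticking out about 40 mm. I'll lift off, open and move in front for a closer look.

Call:
move_arm --travel '[[0,0,-0.005],[0,0,-0.03],[0,0,-0.05],[0,0,-0.05],[0,0,-0.03]]' --angular '[[0,0,0],[0,0,0],[0,0,0],[0,0,0],[0,0,0]]' --hand '[1,1,0.5,0,0]'

```text
clock: 20.08
tool_pos: [553.9, -170.4, 229.2]
orientation: [3.14, 0.079, 0.0]
ft_force: [0.8, 0.4, -1.0]
width: 0.321
grip_force: 0.0
```

Call:
move_arm --travel '[[-0.05,0.0,0],[-0.04,0,0],[-0.04,0,0],[-0.04,0,0],[-0.04,0,0]]' --angular '[[0,0,0],[0,0,0],[0,0,0],[0,0,0],[0,0,0]]' --hand '[0,0,0,0,0]'

```text
clock: 20.7
tool_pos: [395.5, -178.1, 227.4]
orientation: [-3.14, -0.079, 0.002]
ft_force: [-0.6, 0.5, 0.8]
width: 0.893
grip_force: 0.0
```

Run:
```python
from workcell import ctrl
from h import *
st=ctrl.read_state();print(st["tool_pos"],st["orientation"],st["width"])
im=np.zeros((500,800,3),np.uint8)
for i,(n,c) in enumerate((("top",(355,190,435,290)),("scene",(215,170,295,270)))):
    s=ctrl.snapshot(n);im[:,i*400:i*400+400]=crop(s,*c,5)
    H=cv2.cvtColor(s["pixels"],cv2.COLOR_BGR2HSV);C=cloud(s)
    m=((H[...,0]<20)&(H[...,1]>90)&(H[...,2]<170)&(H[...,2]>40)&(abs(C[...,2]-45)<9)&(abs(C[...,0]-540)<110)&(abs(C[...,1]+172)<45)).astype(np.uint8)
    k,l,q,_=cv2.connectedComponentsWithStats(m);j=1+q[1:,4].argmax();cs,_=cv2.findContours((l==j).astype(np.uint8),cv2.RETR_EXTERNAL,cv2.CHAIN_APPROX_NONE)
    P=np.array([ray(s,p[0],44)[:2] for p in cs[0]],np.float32);r=cv2.minAreaRect(P);print(n,q[j,4],r,np.median(C[l==j][:,2]))
cv2.imwrite("pics/c1.png",im)
```

```text
[ 395.48519613 -178.08061036  227.4358173 ] [-3.13981161e+00 -7.91536927e-02  2.19505643e-03] 0.8927141350154583
top 1342 ((522.6697387695312, -174.70372009277344), (110.01919555664062, 56.365779876708984), 3.166619062423706) 45.194203684832075
scene 607 ((522.983154296875, -171.10203552246094), (113.87196350097656, 58.74709701538086), 2.4770092964172363) 44.437034640678114
```

View pics/c1.png

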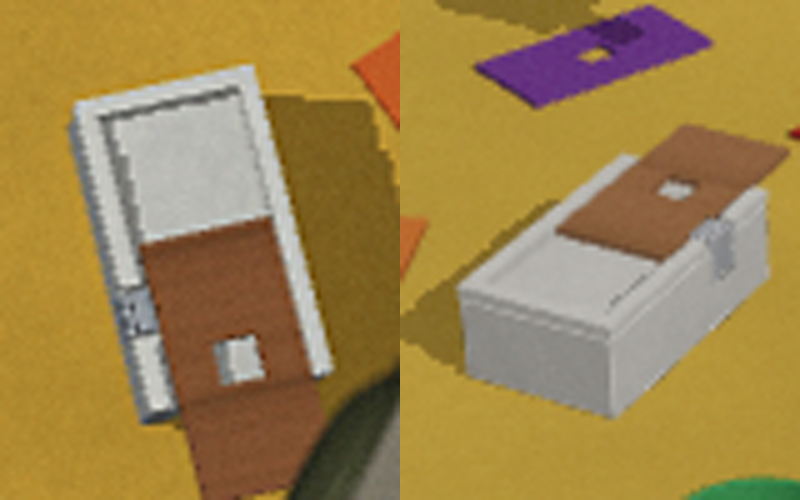

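The board now sticks out about 41 mm, square in the channel, with its hole at (240,358) in the left crop. I'll go over the protruding part and lower.

Call:
move_arm --travel '[[0.025,0.003,0],[0.035,0,0],[0.035,0,0],[0.02,0,0],[0.01,0,0]]' --angular '[[0,0,0],[0,0,0],[0,0,0],[0,0,0],[0,0,0]]' --hand '[0,0,0,0,0]'

```text
clock: 21.42
tool_pos: [491.3, -175.7, 227.4]
orientation: [-3.14, -0.08, 0.001]
ft_force: [-0.1, -0.7, 0.2]
width: 0.998
grip_force: 0.0
```

Call:
move_arm --travel '[[0,0,0.05],[0,0,0.05],[0,0,0.03],[0,0,0],[0,0,0]]' --angular '[[0,0,0],[0,0,0],[0,0,0],[0,0,0],[0,0,0]]' --hand '[0,0,0,0,0]'

```text
clock: 22.05
tool_pos: [491.0, -176.1, 131.3]
orientation: [3.14, 0.079, 0.002]
ft_force: [0.3, 0.6, -0.1]
width: 0.998
grip_force: 0.0
```

Call:
move_arm --travel '[[-0.002,0,0.02],[0,0,0.02],[0,0,0.0177],[0,0,0],[0,0,0]]' --angular '[[0,0,0],[0,0,0],[0,0,0],[0,0,0],[0,0,0]]' --hand '[0,0,0,0,0]'

```text
clock: 22.68
tool_pos: [489.4, -176.1, 87.3]
orientation: [3.14, 0.079, 0.001]
ft_force: [0.5, 0.3, -0.2]
width: 0.999
grip_force: 0.0
```

Call:
move_arm --travel '[[0,0,0],[0,0,0],[0,0,0],[0,0,0],[0,0,0]]' --angular '[[0,0,0],[0,0,0],[0,0,0],[0,0,0],[0,0,0]]' --hand '[0.3,0.33,0.36,0.4,0.45]' --squeeze 15

```text
clock: 23.3
tool_pos: [489.0, -175.4, 87.0]
orientation: [-3.139, -0.079, 0.001]
ft_force: [-1.4, 7.3, 3.1]
width: 0.624
grip_force: 15.5
```

Call:
move_arm --travel '[[0,-0.0012,0],[0,0,-0.0007],[-0.01,0,0],[-0.02,0,0],[-0.02,0,0]]' --angular '[[0,0,0],[0,0,0],[0,0,0],[0,0,0],[0,0,0]]' --hand '[0.6,0.6,0.6,0.6,0.6]' --squeeze 25

```text
clock: 23.92
tool_pos: [452.1, -177.2, 87.8]
orientation: [3.139, 0.079, 0.004]
ft_force: [0.5, 0.9, 0.3]
width: 0.619
grip_force: 25.7
```

Call:
move_arm --travel '[[-0.025,0,0],[-0.025,0,-0.001],[-0.015,0,-0.02],[0,0,-0.04],[0,0,-0.02]]' --angular '[[0,0,0],[0,0,0],[0,0,0],[0,0,0],[0,0,0]]' --hand '[0.6,0.6,0.6,0.6,0.6]'

```text
clock: 24.55
tool_pos: [403.2, -179.9, 149.7]
orientation: [3.139, 0.079, 0.003]
ft_force: [0.5, 0.3, -0.4]
width: 0.622
grip_force: 25.7
```

```bash
cat > held.py <<'E'
from workcell import ctrl
from h import *
def held(z,name=None,views=("top","scene")):
    st=ctrl.read_state();T=st["tool_pos"];print(st["clock"],T.round(1),st["orientation"].round(3),st["width"],st["ft_force"].round(1))
    for n in views:
        s=ctrl.snapshot(n);H=cv2.cvtColor(s["pixels"],cv2.COLOR_BGR2HSV);C=cloud(s)
        m=((H[...,0]<18)&(H[...,1]>90)&(H[...,2]<170)&(H[...,2]>40)&(abs(C[...,2]-z)<14)&(abs(C[...,0]-T[0]-33)<70)&(abs(C[...,1]-T[1])<50)).astype(np.uint8)
        k,l,q,_=cv2.connectedComponentsWithStats(m);j=1+q[1:,4].argmax();w=C[l==j]
        c=np.linalg.lstsq(np.c_[w-w.mean(0)][:,:2],w[:,2]-w[:,2].mean(),rcond=None)[0]
        cs,_=cv2.findContours((l==j).astype(np.uint8),cv2.RETR_EXTERNAL,cv2.CHAIN_APPROX_NONE)
        r=cv2.minAreaRect(np.array([ray(s,p[0],np.median(w[:,2]))[:2] for p in cs[0]],np.float32))
        print(n,q[j,4],"slope",c.round(3),"z",np.median(w[:,2]).round(1),r,"max",w.max(0).round(1))
        if name: u,v=proj(s,[T[0]+33,T[1],z]).astype(int);u=max(u,60);v=max(v,60);cv2.imwrite(f"pics/{name}_{n}.png",crop(s,u-60,v-60,u+60,v+60,4))
E
python3 -c "
from held import *;held(105,'d')"
```

```text
24.55 [ 403.2 -179.9  149.7] [3.139e+00 7.900e-02 3.000e-03] 0.6217196293265497 [ 0.5  0.3 -0.4]
top 206 slope [0.002 0.   ] z 107.5 ((480.6552429199219, -159.56394958496094), (26.927135467529297, 54.772090911865234), 46.92062759399414) max [ 492.  -149.2  111.9]
scene 516 slope [-0.     0.003] z 108.3 ((438.9842224121094, -176.96395874023438), (115.47537994384766, 62.118080139160156), 2.8297765254974365) max [ 495.  -145.2  115.1]
```

View pics/d_scene.png

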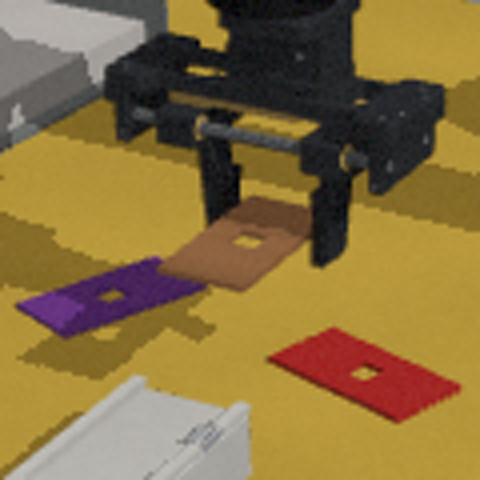

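The board is level in the gripper, with its hole at (250,240) in the crop. Next I'll move above the post.

Call:
move_arm --travel '[[0.015,-0.025,-0.01],[0.0256,-0.0402,-0.01],[0.0256,-0.0402,0],[0.0256,-0.0402,0],[0.0256,-0.0402,0]]' --angular '[[0,0,0],[0,0,0],[0,0,0],[0,0,0],[0,0,0]]' --hand '[0.6,0.6,0.6,0.6,0.6]'

```text
clock: 25.28
tool_pos: [484.4, -34.8, 162.5]
orientation: [3.141, 0.079, -0.001]
ft_force: [1.4, 0.4, -0.5]
width: 0.619
grip_force: 25.7
```

Call:
move_arm --travel '[[0.0256,-0.0402,0],[0.0256,-0.0402,0],[0.0256,-0.0402,0],[0.0256,-0.0402,0],[0.0246,-0.0402,0]]' --angular '[[0,0,0],[0,0,0],[0,0,0],[0,0,0],[0,0,0]]' --hand '[0.6,0.6,0.6,0.6,0.6]'

```text
clock: 25.9
tool_pos: [572.0, 120.5, 162.2]
orientation: [3.14, 0.079, -0.001]
ft_force: [-0.1, 0.5, -0.6]
width: 0.622
grip_force: 25.7
```

Call:
move_arm --travel '[[0.0125,-0.0152,0],[0,0,0],[0,0,0],[0,0,0],[0,0,0]]' --angular '[[0,0,0],[0,0,0],[0,0,0],[0,0,0],[0,0,0]]' --hand '[0.6,0.6,0.6,0.6,0.6]'

```text
clock: 26.52
tool_pos: [580.2, 130.9, 163.5]
orientation: [3.141, 0.078, 0.0]
ft_force: [0.0, 0.4, -1.3]
width: 0.623
grip_force: 25.7
```

```bash
python3 -c "
from held import *;held(120,'e')"
```

```text
26.525 [580.2 130.9 163.5] [3.141 0.078 0.   ] 0.6225465469140327 [ 0.   0.4 -1.3]Traceback (most recent call last):
  File "<string>", line 2, in <module>
    from held import *;held(120,'e')
                       ~~~~^^^^^^^^^
  File "held.py", line 8, in held
    k,l,q,_=cv2.connectedComponentsWithStats(m);j=1+q[1:,4].argmax();w=C[l==j]
                                                    ~~~~~~~~~~~~~~^^
ValueError: attempt to get argmax of an empty sequence
```

Only one picture view is left, so I'll measure numerically. I'll go lower, just above the post, and locate the hole in the scene view.

Call:
move_arm --travel '[[0,0,0.01],[0,0,0.015],[0,0,0.015],[0,0,0.01],[0,0,0]]' --angular '[[0,0,0],[0,0,0],[0,0,0],[0,0,0],[0,0,0]]' --hand '[0.6,0.6,0.6,0.6,0.6]'

```text
clock: 27.2
tool_pos: [580.1, 131.4, 125.1]
orientation: [-3.141, -0.079, 0.002]
ft_force: [-0.1, 0.6, -0.6]
width: 0.619
grip_force: 25.7
```

```bash
cat >> held.py <<'E'
def hole(zm):
    s=ctrl.snapshot("scene");st=ctrl.read_state();H=cv2.cvtColor(s["pixels"],cv2.COLOR_BGR2HSV);C=cloud(s);T=st["tool_pos"]
    m=((abs(C[...,2]-zm)<5)&(abs(C[...,0]-T[0]-35)<75)&(abs(C[...,1]-T[1])<45)).astype(np.uint8)
    m=m*((H[...,0]<19)&(H[...,2]>40)).astype(np.uint8);
    cs,hi=cv2.findContours(m,cv2.RETR_CCOMP,cv2.CHAIN_APPROX_NONE)
    k=max(range(len(cs)),key=lambda i:cv2.contourArea(cs[i]));w=cs[k]
    P=np.array([ray(s,p[0],zm)[:2] for p in w],np.float32)
    print(st["clock"],T.round(1),st["ft_force"].round(1),"outer",cv2.contourArea(w),cv2.minAreaRect(P),"z",np.median(C[m>0][:,2]).round(1))
    for i in range(len(cs)):
        if hi[0,i,3]==k and cv2.contourArea(cs[i])>6:
            M=cv2.moments(cs[i]);c=(M["m10"]/M["m00"],M["m01"]/M["m00"]);print("hole px",np.round(c,1),M["m00"],ray(s,c,zm-2).round(1))
    cv2.imwrite("pics/hole.png",s["pixels"]);np.save("hole_depth.npy",s["depth"])
E
python3 - <<'E'
from held import *
import pickle
print([proj(pickle.load(open("s0.pkl","rb"))["scene"],p).round(1).tolist() for p in ([615.3,132.5,32],[615.3,132.5,64])])
hole(81)
E
```

```text
[[374.9, 271.7], [375.7, 257.8]]
27.25 [580.3 131.5 125.6] [ 0.5 -0.3 -0.1] outer 971.5 ((613.3939208984375, 135.51202392578125), (116.33238220214844, 60.510738372802734), 3.317173719406128) z 82.3
hole px [377.9 250.1] 46.0 [610.4 133.8  79. ]
```

Hole and post agree to about 1.5 mm, and the fit allows 4.5 mm. I'll make a small correction and lower.

Call:
move_arm --travel '[[0.0009,0.0018,0],[0,0,0.008],[0,0,0.008],[0,0,0.006],[0,0,0]]' --angular '[[0,0,0],[0,0,0],[0,0,0],[0,0,0],[0,0,0]]' --hand '[0.6,0.6,0.6,0.6,0.6]'

```text
clock: 27.88
tool_pos: [580.9, 130.1, 108.8]
orientation: [-3.141, -0.079, 0.001]
ft_force: [0.9, -0.4, -1.1]
width: 0.619
grip_force: 25.7
```

Run:
```python
from held import *
hole(66)
im=cv2.imread("pics/hole.png");cv2.imwrite("pics/f1.png",cv2.resize(im[205:305,310:440],None,fx=6,fy=6,interpolation=cv2.INTER_CUBIC))
```

```text
27.925 [581.  130.1 109.2] [-0.8  0.7 -0.7] outer 968.5 ((616.123291015625, 133.87322998046875), (115.6130599975586, 58.23884201049805), 3.8027279376983643) z 66.1
hole px [376.5 257. ] 42.5 [612.3 132.7  64. ]
```

Call:
move_arm --travel '[[0,0,0.003],[0,0,0.003],[0,0,0.003],[0,0,0.003],[0,0,0]]' --angular '[[0,0,0],[0,0,0],[0,0,0],[0,0,0],[0,0,0]]' --hand '[0.6,0.6,0.6,0.6,0.6]'

```text
clock: 28.55
tool_pos: [581.0, 130.1, 100.1]
orientation: [-3.141, -0.079, 0.001]
ft_force: [0.2, 0.1, -1.2]
width: 0.623
grip_force: 25.7
```

Run:
```python
from held import *
hole(56)
im=cv2.imread("pics/hole.png");cv2.imwrite("pics/f2.png",cv2.resize(im[205:305,310:440],None,fx=6,fy=6,interpolation=cv2.INTER_CUBIC))
```

```text
28.6 [581.  130.1 100.3] [ 1.1 -0.  -0.5] outer 973.5 ((614.0569458007812, 133.8810272216797), (115.68047332763672, 59.93649673461914), 3.1126346588134766) z 57.4
hole px [379.5 261.4] 11.5 [609.2 138.1  54. ]
hole px [374.9 259.8] 26.5 [608.8 128.2  54. ]
```

View pics/f2.png

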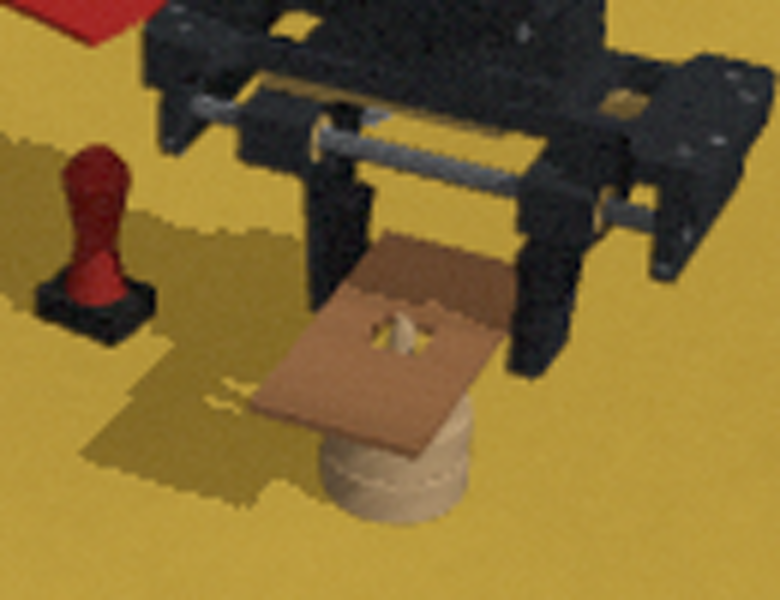

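The post tip stands centred in the hole at (402,330). I'll keep lowering.

Call:
move_arm --travel '[[0,0,0.005],[0,0,0.006],[0,0,0.006],[0,0,0.005],[0,0,0]]' --angular '[[0,0,0],[0,0,0],[0,0,0],[0,0,0],[0,0,0]]' --hand '[0.6,0.6,0.6,0.6,0.6]'

```text
clock: 29.22
tool_pos: [580.9, 130.1, 83.5]
orientation: [3.141, 0.079, -0.001]
ft_force: [0.0, 0.2, -0.5]
width: 0.62
grip_force: 25.7
```

Call:
move_arm --travel '[[0,0,0.002],[0,0,0.001],[0,0,0.001],[0,0,0],[0,0,0]]' --angular '[[0,0,0],[0,0,0],[0,0,0],[0,0,0],[0,0,0]]' --hand '[0.6,0.6,0.6,0.6,0.6]'

```text
clock: 29.85
tool_pos: [581.0, 130.1, 80.9]
orientation: [-3.141, -0.079, -0.0]
ft_force: [-0.8, 0.0, -0.7]
width: 0.622
grip_force: 25.7
```

Call:
move_arm --travel '[[0,0,0.001],[0,0,0.0008],[0,0,0],[0,0,0],[0,0,0]]' --angular '[[0,0,0],[0,0,0],[0,0,0],[0,0,0],[0,0,0]]' --hand '[0.6,0.6,0.6,0.6,0.6]'

```text
clock: 30.48
tool_pos: [581.0, 130.1, 79.5]
orientation: [3.141, 0.079, -0.0]
ft_force: [0.5, -0.1, -0.4]
width: 0.624
grip_force: 25.7
```

Call:
move_arm --travel '[[0,0,0.0007],[0,0,0.0004],[0,0,0],[0,0,0],[0,0,0]]' --angular '[[0,0,0],[0,0,0],[0,0,0],[0,0,0],[0,0,0]]' --hand '[0.6,0.6,0.6,0.6,0.6]'

```text
clock: 31.1
tool_pos: [581.1, 130.1, 78.9]
orientation: [-3.141, -0.079, -0.0]
ft_force: [-1.9, -0.7, 5.2]
width: 0.621
grip_force: 25.5
```

It's down, with 5 N of contact. Release.

Call:
move_arm --travel '[[0,0,0],[0,0,0],[0,0,0],[0,0,0],[0,0,0]]' --angular '[[0,0,0],[0,0,0],[0,0,0],[0,0,0],[0,0,0]]' --hand '[0.34,0.3,0.25,0.15,0.05]' --squeeze 5

```text
clock: 31.72
tool_pos: [581.1, 130.1, 78.6]
orientation: [-3.141, -0.079, 0.0]
ft_force: [-0.0, -0.3, 0.3]
width: 0.932
grip_force: 0.0
```

Call:
move_arm --travel '[[0,0,0],[0,0,-0.01],[0,0,-0.04],[0,0,-0.06],[0,0,-0.06]]' --angular '[[0,0,0],[0,0,0],[0,0,0],[0,0,0],[0,0,0]]' --hand '[0,0,0,0,0]'

```text
clock: 32.35
tool_pos: [580.9, 130.1, 208.0]
orientation: [-3.141, -0.079, -0.0]
ft_force: [0.4, 0.3, -1.0]
width: 0.998
grip_force: 0.0
```

Call:
move_arm --travel '[[-0.06,0,-0.03],[-0.07,0,0],[-0.07,0,0],[-0.05,0,0],[0,0,0]]' --angular '[[0,0,0],[0,0,0],[0,0,0],[0,0,0],[0,0,0]]' --hand '[0,0,0,0,0]'

```text
clock: 32.98
tool_pos: [391.9, 120.8, 229.4]
orientation: [-3.141, -0.08, -0.001]
ft_force: [-0.0, -0.6, 0.4]
width: 1.001
grip_force: 0.0
```

Run:
```python
from held import *
for n in("top","scene"):
    s=ctrl.snapshot(n);H=cv2.cvtColor(s["pixels"],cv2.COLOR_BGR2HSV);C=cloud(s)
    m=(H[...,0]<19)&(H[...,1]>90)&(H[...,2]<175)&(H[...,2]>40)&(abs(C[...,2]-36)<14)&(abs(C[...,0]-615)<70)&(abs(C[...,1]-132)<50)
    w=C[m];w=w[abs(w[:,2]-np.median(w[:,2]))<6];print(n,len(w),w.mean(0).round(1),w.min(0).round(1),w.max(0).round(1),"slope",np.linalg.lstsq((w-w.mean(0))[:,:2],w[:,2]-w[:,2].mean(),rcond=None)[0].round(3))
    # change check vs start
    import pickle;d=pickle.load(open("s0.pkl","rb"))[n]["pixels"]
    df=(cv2.absdiff(cv2.GaussianBlur(d,(5,5),0),cv2.GaussianBlur(s["pixels"],(5,5),0)).max(2)>40).astype(np.uint8)
    k,l,q,c=cv2.connectedComponentsWithStats(df);print([(c[i].round().tolist(),int(q[i,4])) for i in range(1,k) if q[i,4]>25])
```

```text
top 1377 [614.5 130.1  37.2] [558.8  99.6  31.2] [671.6 160.5  42.9] slope [0.001 0.005]
[([396.0, 239.0], 1491), ([257.0, 245.0], 1814), ([383.0, 419.0], 44972), ([463.0, 364.0], 6284), ([633.0, 418.0], 512), ([620.0, 455.0], 179)]
scene 995 [619.4 135.2  36.5] [556.3 103.9  31.2] [671.8 164.3  42.5] slope [-0.004 -0.004]
[([226.0, 28.0], 2001), ([408.0, 121.0], 12779), ([444.0, 5.0], 334), ([476.0, 3.0], 172), ([524.0, 8.0], 141), ([527.0, 82.0], 3536), ([437.0, 32.0], 3273), ([521.0, 26.0], 58), ([517.0, 66.0], 48), ([373.0, 74.0], 282), ([415.0, 61.0], 44), ([429.0, 70.0], 158), ([446.0, 75.0], 28), ([467.0, 96.0], 37), ([212.0, 118.0], 890), ([292.0, 122.0], 864), ([252.0, 118.0], 224), ([397.0, 143.0], 130), ([424.0, 143.0], 29), ([282.0, 172.0], 1966), ([257.0, 218.0], 728), ([378.0, 265.0], 428), ([348.0, 285.0], 204)]
```

Both views show the board lying flat at about 36 mm with no slope, and nothing has changed on the desk except the tray, the toy, and the robot and its shadows. I'm handing in.

```bash
python3 -c "
from workcell import ctrl;print(ctrl.close_job())"
```

```text
the job is handed in; nothing more can be done
None
```

The board lies flat on the stacker's base over the post, released and untouched, and the job was handed in at about 33 s; the highest press I read was 24 N (limit 28 N), and the before/after images show nothing else on the desk moved.

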